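# Load the paint carrier and lift it level

### The arm

A 7-joint arm with a two-finger parallel gripper is mounted at the origin on a cart in front of the work surface, level with it; the furniture and walls round the work are solid. World frame = base frame: x ahead of the robot, y to its left, z up, the work surface at z = 0. Lengths are in m, angles in rad, forces in N, time in s.
With the tool pointing down it reaches from about 0.4 to 0.875 m from the base axis. Payload 6.5 kg.
Tool frame: the origin (TCP) lies at the very end of the fingers, on their centre line; the grasp point (between the pads) lies 19 mm behind it; z points along the fingers, x is the direction in which the jaws open and shut, and the axes are right-handed (so a half turn about z gives the same grasp; the last joint's range is limited). The gripper opens to 85 mm and grips with 20 to 120 N. Pads are 22 mm wide; open, the fingers measure 114 mm over their backs; the gripper's body (76 mm by 85 mm) begins 54 mm behind the grasp point. The pads swing forward as they close: fully open they stand 13 mm farther back than shut.
Start: joints at [1.197, 0.536, -0.004, 1.538, 0.003, 1.067, -0.071], TCP at [0.197, -0.619, 0.231] pointing down, gripper open.
Joint ranges: [-2.7, 2.7], [-0.37, 2.16], [-1.27, 1.26], [0.24, 2.4], [-1.31, 4.45], [0.19, 1.91], [-2.76, 2.76]. Speed limits (rad/s): [2.39, 2.39, 3.14, 3.14, 3.14, 3.14, 3.14].

### API

Orientations are given as a 3x3 rotation matrix whose columns are the frame's x, y, z axes.
In Python, from plant import bot, get_image, close_job gives the robot as it stands.
- The arm moves only by the shell command python3 -m inch 'ROWS'. ROWS is JSON, a list of rows, each an object of numbers: "hand": the closure, from 0 (fully open) to 1 (shut); "x", "y", "z": the shift along the world's x, y, z as a fraction of full scale; "turn": the turn about the world's z as a fraction of full scale. A call has 1 to 10 rows; each row shifts and turns the commanded pose from where the row before left it; what a row does not reach is not made up. Full scale, the value 1, is 0.05 m for a shift and 0.12 rad for a turn. A row lasts 1/8 s, in which the tool goes at most 62.5 mm and 10.7 degrees, less where a joint would pass 70% of its speed; a pose out of reach is approached as far as the arm can. A call with a number of a shift or a turn outside -1 to 1 is refused whole. A call with a gripper value outside its range is refused whole. The fingers move at their own pace and stop on an object; the grip force is fixed at half the most. Time passes only in rows, so rows that do not move let the fingers close. It gives the time, the measured TCP pose, the force and the opening at its end, in the units of the state.
- bot.state(): the state, without advancing time (a new reading comes with each control period).
- get_image(name): name is "scene" or "top" or "wrist"; returns a dict with "img" (400x640x3 uint8, red, green, blue), "intrinsics" (3x3 intrinsics, pixels), "eye" and "orientation" of the camera in the world; the wrist camera has in their place "tool_from_camera" (4x4, takes a point from camera to tool coordinates, whose origin is the TCP and whose axes are the tool frame's). Camera axes: x right, y down, z forward; pixel columns grow to the right and rows downward; lengths in m; the calibration is good to about 2 mm. The wrist camera is an equidistant fisheye: a pixel r from the principal point sees the ray r / f radians off the axis. A picture is of the moment at which its call begins: read the wrist's pose just before it. There is no depth.
- close_job(): hands the job in, once; it reports no verdict.
The state is a dict: "time": time; "joints": joint angles; "qvel": joint speeds; "tau": joint torques, N m; "eef_pos": TCP position; "eef_rot": TCP orientation; "ft_force": force on the tool from outside, world axes, zero at the start; "moment": the same for the moment, N m; "opening": finger opening in m.
Only numpy, scipy, OpenCV 4.12 (cv2) and the standard library are available. Lean on these libraries where they do the work, as an engineer would, in place of code of your own. Each camera call takes 0.05 s, during which the arm holds its last target.

### The job

Stand the red paint bottle (the near one, not the spare set far off at the right end) upright in the free pocket of the wooden bottle carrier, beside the blue one, and let go of it. Then take the carrier by its bar handle, lift it and keep it still and level about 10 cm above the worktop, both bottles standing in it; you finish while still holding it there. Never tip the carrier on the way, and leave the yellow bottle and the other things on the worktop where they are.

Things in the scene. Friction and masses are not known exactly. Their poses are not given: they have to be found in the camera images.
- caddy: Loose wooden bottle carrier, about 0.35 kg empty, flat on the worktop at any yaw. Base plate 100 (x) x 194 (y) x 8 mm; origin at the centre of its underside, z up. Two open square pockets, centred at y = +65 mm (holds the blue bottle) and -65 mm (free), 48 x 48 mm inside, floor 8 mm and rim 42 mm above the underside, walls 5 to 6 mm. Between them a bar handle along x (see handle).
- free_pocket (a point): Centre of the floor of the free pocket, 8 mm above the carrier's underside; axes as the carrier's.
- handle (a point): Middle of the bar handle, 100 mm above the carrier's underside, near the loaded balance point. The bar runs along this point's x axis: 14 mm thick (y), 24 mm high, top at 112 mm, underside 88 mm; 76 mm of it is free between its end posts. Bottle bodies (up to 96 mm) leave 33 to 45 mm beside each bar face, caps 43 to 54 mm.
- red_bottle: Red plastic craft-paint bottle, closed and rigid, about 70 g: round body 37 mm diameter and upright to 88 mm, tapering near its top, white cap 18 mm diameter up to 112 mm. Origin at the centre of its underside, z up. Stands loose on the worktop; not the spare bottles out of reach at the far right.
- blue_bottle: Blue bottle of the same kind, 110 mm high, already standing loose in the carrier's pocket at y = +65 mm. Origin at the centre of its underside, z up.
- yellow_bottle: Yellow bottle of the same kind, 109 mm high, standing loose on the worktop at least 100 mm (centre to centre) from the red one; to be left alone. Origin at the centre of its underside.
- tape_black: Black roll of tape, 62 mm across, 19 mm high, lying flat at the left; to be left alone. Origin at the centre of its underside.
- black_pen: Black felt pen 137 x 13 x 16 mm lying at the right; to be left alone. Origin at the centre of its underside.
- battery: Red and grey battery 15 x 50 x 15 mm lying behind the bottles; to be left alone. Origin at the centre of its underside.
- coupling: Zinc tube coupling 24 x 46 x 26 mm lying behind the bottles; to be left alone. Origin at the centre of its underside.
There are look-alikes about, which are no part of the job. What is shaped like the caddy but purple is not meant.

How it is judged:
By the outcome, as a careful person would: the job done as asked, in the order asked, and still so for the second after the job is handed in, while the arm keeps its last pose, push and grip.
It also fails if it takes over 53 s, if anything falls off the work surface, if the arm or the gripper's body presses on something with over 40 N, if the wrist force passes 120 N, or if a joint passes its speed limit or range.

## Working session

There is one attempt and no reset: what is moved stays moved. The work goes in short steps, Python scripts to look and compute and a shell command to move; the robot and the scene stay as the last step left them, time stands still between calls to the robot, and variables do not carry over. Pictures are saved under pics/ and viewed, and the job is handed in when it is done.

```bash
mkdir -p pics; ls
python3 - <<'E'
from plant import bot,get_image
import cv2
s=bot.state();print(s['time'],s['eef_pos'],s['eef_rot'],s['opening'],s['joints'])
for n in('scene','top'):
    d=get_image(n);cv2.imwrite(f'pics/{n}0.png',d['img'][:,:,::-1]);print(n,d['intrinsics'],d['eye'],d['orientation'])
E
```

```text
pics
0.0 [ 0.19671478 -0.6188385   0.23040398] [[ 3.03026479e-01 -9.52981911e-01 -6.55724736e-04]
 [-9.52980484e-01 -3.03027163e-01  1.65378806e-03]
 [-1.77473251e-03  1.23751305e-04 -9.99998418e-01]] 0.08509380276212772 [ 1.19679225  0.53717185 -0.00443709  1.53888713  0.00259147  1.06731847
 -0.07120314]
scene [[453.9610827    0.         327.80850024]
 [  0.         453.9610827  196.92908821]
 [  0.           0.           1.        ]] [-0.42163426  0.60917348  0.79278582] [[-0.5452946  -0.42970147  0.71972942]
 [-0.83823082  0.28442479 -0.46526511]
 [-0.00478378 -0.85700594 -0.51528432]]
top [[429.88157901   0.         318.93908839]
 [  0.         429.88157901 201.608104  ]
 [  0.           0.           1.        ]] [0.36570325 0.01194754 1.38696152] [[-0.01824282 -0.99102834  0.13240101]
 [-0.99979496  0.01691741 -0.01112864]
 [ 0.00878891 -0.13257687 -0.99113376]]
```

View pics/scene0.png

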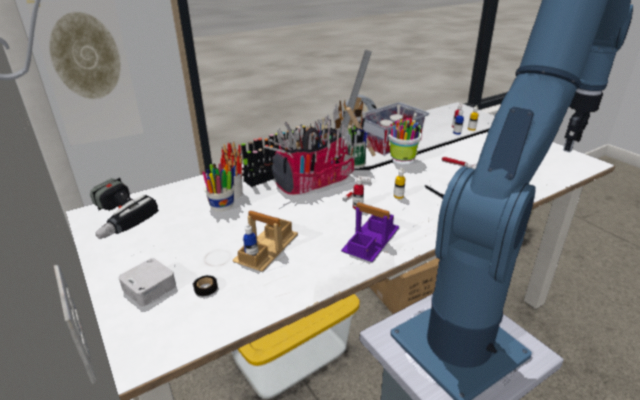

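View pics/top0.png

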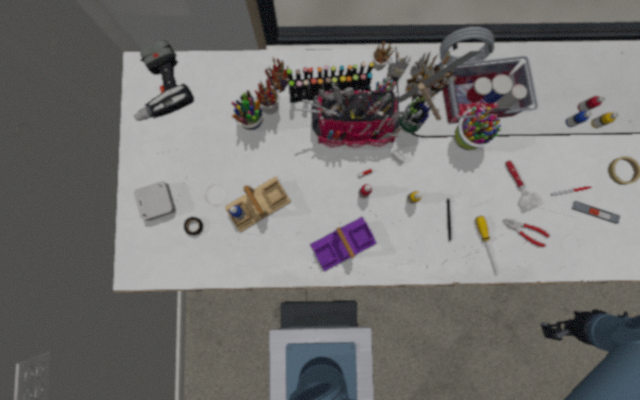

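```bash
cat > h.py <<'E'
import numpy as np,cv2
from plant import bot,get_image
def ray(d,u,v):
    K=np.array(d['intrinsics']);r=np.array(d['orientation'])@np.linalg.solve(K,[u,v,1]);return np.array(d['eye']),r
def atz(d,u,v,z):
    e,r=ray(d,u,v);return e+r*(z-e[2])/r[2]
def proj(d,p):
    c=np.array(d['orientation']).T@(np.array(p)-d['eye']);q=np.array(d['intrinsics'])@c;return q[:2]/q[2]
def crop(img,x0,y0,x1,y1,k,name):
    cv2.imwrite(name,cv2.resize(img[y0:y1,x0:x1,::-1],None,fx=k,fy=k,interpolation=cv2.INTER_CUBIC))
E
python3 - <<'E'
from h import *
d=get_image('top');crop(d['img'],215,150,445,280,3.4,'pics/topc.png')
d=get_image('scene');crop(d['img'],225,170,425,290,4,'pics/scc.png')
E
```

```text
(no output)
```

View pics/topc.png

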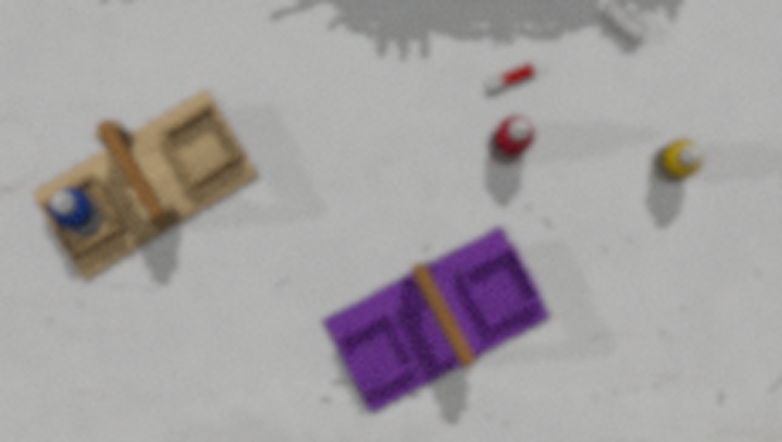

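View pics/scc.png

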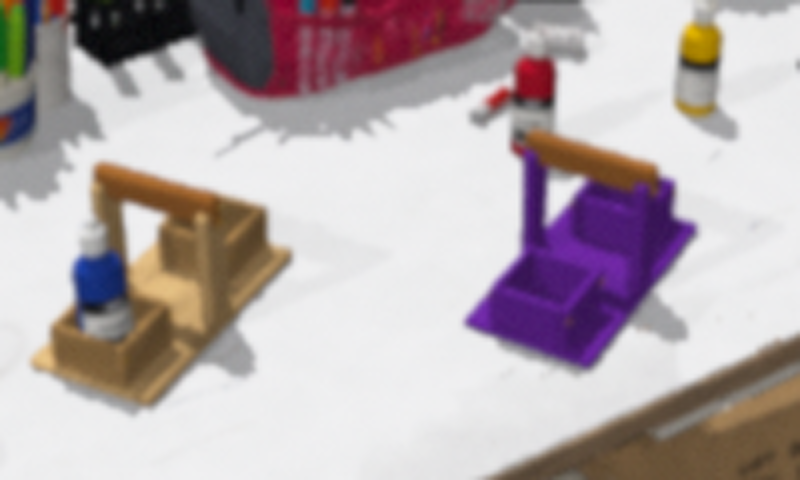

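Top view: the wooden carrier, holding the blue bottle, is at (258,204). The purple look-alike at (343,244) is ruled out. The near red bottle is at (366,191), and the spare at (593,102) is ruled out because it's out at the far right end. The crop confirms both choices. The yellow bottle is at (415,197) and the battery at (365,173).

Run:
```python
from h import *
d=get_image('top')
f=lambda u,v,z:atz(d,215+u/3.4,150+v/3.4,z)
C=[f(*c,.008) for c in((38,193),(85,278),(257,177),(208,92))]
for c in C:print('corner',c.round(4))
m=sum(C)/4
y=(C[0]+C[1]-C[2]-C[3])/2;print('centre',m.round(4),'len',np.linalg.norm(y),'wid',np.linalg.norm((C[3]+C[0]-C[1]-C[2])/2),np.linalg.norm(C[0]-C[1]),np.linalg.norm(C[3]-C[2]))
y/=np.linalg.norm(y);x=np.array([y[1],-y[0],0]);print('yaw',np.arctan2(x[1],x[0]))
print('free',m-.065*y,'blue',m+.065*y)
print('free rim img',f(203,152,.042),'bar mid',f(131,171,.112),'blue cap',f(66,201,.11))
print('red cap',f(519,128,.112),'yellow cap',f(686,156,.109),'battery',f(511,78,.01),f(622,20,.01))
s=get_image('scene');g=lambda u,v,z:atz(s,225+u/4,170+v/4,z)
print('scene red cap',g(539,38,.112),'blue cap',g(94,228,.11),'bar ends',g(100,168,.112),g(214,205,.112), 'top bar ends',f(110,128,.112),f(155,215,.112))
```

```text
corner [0.5382 0.2959 0.008 ]
corner [0.4568 0.2509 0.008 ]
corner [0.55   0.0882 0.008 ]
corner [0.633  0.1343 0.008 ]
centre [0.5445 0.1923 0.008 ] len 0.18741695031735403 wid 0.09397566820909918 0.09300631770178162 0.0949451762462579
yaw 0.5250968197467387
free [0.57710364 0.13608566 0.008     ] blue [0.51193505 0.24857146 0.008     ]
free rim img [0.56976233 0.13623186 0.042     ] bar mid [0.54331981 0.1930853  0.112     ] blue cap [0.51798216 0.25030004 0.11      ]
red cap [ 0.57588669 -0.14966176  0.112     ] yellow cap [ 0.54878291 -0.29722645  0.109     ] battery [ 0.64144941 -0.15652257  0.01      ] [ 0.69668557 -0.26568014  0.01      ]
scene red cap [ 0.56256992 -0.14557927  0.112     ] blue cap [0.51851826 0.25059913 0.11      ] bar ends [0.58017493 0.21775424 0.112     ] [0.49623784 0.17329391 0.112     ] top bar ends [0.5819493  0.21166662 0.112     ] [0.50405699 0.17202065 0.112     ]
```

```bash
python3 -m inch '[{"x":0.3,"y":0.4,"turn":0.8,"hand":0},{"x":0.6,"y":0.75,"turn":1,"hand":0},{"x":0.6,"y":0.75,"turn":1,"hand":0},{"x":0.6,"y":0.75,"turn":1,"hand":0},{"x":0.6,"y":0.75,"turn":1,"hand":0},{"x":0.6,"y":0.75,"turn":1,"hand":0},{"x":0.6,"y":0.75,"turn":1,"hand":0},{"x":0.6,"y":0.75,"turn":1,"hand":0},{"x":0.6,"y":0.75,"turn":1,"hand":0},{"x":0.4,"y":0.5,"turn":1,"hand":0}]'
python3 - <<'E'
from h import *
s=bot.state();print(s['time'],s['eef_pos'],np.arctan2(s['eef_rot'][1][0],s['eef_rot'][0][0]))
E
```

```text
0.3 [ 0.19687747 -0.61924823  0.23099148] -1.26291898390761schema error: expected keys hand, x, y, z, turn
```

```bash
python3 -m inch '[{"x":0.3,"y":0.4,"z":0,"turn":0.8,"hand":0},{"x":0.6,"y":0.75,"z":0,"turn":1,"hand":0},{"x":0.6,"y":0.75,"z":0,"turn":1,"hand":0},{"x":0.6,"y":0.75,"z":0,"turn":1,"hand":0},{"x":0.6,"y":0.75,"z":0,"turn":1,"hand":0},{"x":0.6,"y":0.75,"z":0,"turn":1,"hand":0},{"x":0.6,"y":0.75,"z":0,"turn":1,"hand":0},{"x":0.6,"y":0.75,"z":0,"turn":1,"hand":0},{"x":0.6,"y":0.75,"z":0,"turn":1,"hand":0},{"x":0.4,"y":0.5,"z":0,"turn":1,"hand":0}]'
python3 - <<'E'
from h import *
s=bot.state();print(s['time'],s['eef_pos'],np.arctan2(s['eef_rot'][1][0],s['eef_rot'][0][0]),s['joints'])
E
```

```text
time: 1.55
eef_pos: [0.4734, -0.2722, 0.2315]
eef_rot: [[0.997, -0.081, 0.001], [-0.081, -0.997, 0.0], [0.001, -0.0, -1.0]]
ft_force: [-0.6, -0.7, -0.4]
opening: 0.0856
1.55 [ 0.47337954 -0.27217579  0.23150508] -0.08074326753992364 [ 0.7514223   0.38909622 -0.39539463  1.79833906  0.17522368  0.98806706
  0.20511098]
```

```bash
python3 -m inch '[{"x":0.4,"y":0.5,"z":0,"turn":1,"hand":0},{"x":0.4,"y":0.5,"z":0,"turn":1,"hand":0},{"x":0.4,"y":0.5,"z":0,"turn":1,"hand":0},{"x":0.4,"y":0.5,"z":0,"turn":1,"hand":0},{"x":0.2,"y":0.3,"z":0,"turn":1,"hand":0},{"x":0,"y":0,"z":0,"turn":0,"hand":0},{"x":0,"y":0,"z":0,"turn":0,"hand":0}]'
cat >> h.py <<'E'
def wrist(name):
    s=bot.state();d=get_image('wrist');cv2.imwrite(name,d['img'][:,:,::-1])
    d['T']=np.eye(4);d['T'][:3,:3]=s['eef_rot'];d['T'][:3,3]=s['eef_pos'];d['T']=d['T']@np.array(d['tool_from_camera'])
    np.savez('w.npz',T=d['T'],K=d['intrinsics'],img=d['img']);return s,d
def wz(u,v,z,d=None):
    d=d or np.load('w.npz');K=d['K'];T=d['T'];a=np.array([(u-K[0,2])/K[0,0],(v-K[1,2])/K[1,1]]);r=np.hypot(*a)
    c=np.array([*(a/r*np.sin(r)),np.cos(r)]);w=T[:3,:3]@c;return T[:3,3]+w*(z-T[2,3])/w[2]
E
python3 - <<'E'
from h import *
s,d=wrist('pics/w1.png');print(s['time'],s['eef_pos'],np.arctan2(s['eef_rot'][1][0],s['eef_rot'][0][0]),s['joints'])
E
```

```text
time: 2.42
eef_pos: [0.5613, -0.1607, 0.2311]
eef_rot: [[0.873, 0.488, -0.001], [0.488, -0.873, -0.001], [-0.001, 0.0, -1.0]]
ft_force: [-0.3, -1.3, -0.4]
opening: 0.0853
2.425 [ 0.56127313 -0.16068837  0.23112303] 0.5095088487868284 [ 0.60352751  0.48093138 -0.54260723  1.69470483  0.28083138  1.04482656
  0.47813502]
```

View pics/w1.png

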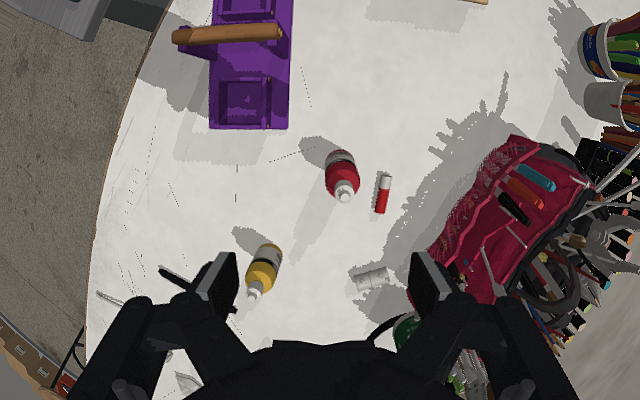

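The wrist view shows the red bottle with its cap at about (344,195), the battery at (383,193), the yellow cap at (254,296) and the coupling at (371,278).

Run:
```python
from h import *
d=np.load('w.npz');print(d['T'].round(3))
print('cap',wz(345,197,.112),'yel',wz(254,296,.109),'batt',wz(383,193,.012),'coup',wz(371,278,.013))
crop(d['img'],300,130,400,220,6,'pics/w1c.png')
```

```text
[[ 0.872  0.466  0.149  0.524]
 [ 0.489 -0.83  -0.268 -0.091]
 [-0.001  0.306 -0.952  0.373]
 [ 0.     0.     0.     1.   ]]
cap [ 0.58125345 -0.15525945  0.112     ] yel [ 0.55481383 -0.29747382  0.109     ] batt [ 0.64191376 -0.15217309  0.012     ] coup [ 0.69483914 -0.2626793   0.013     ]
```

View pics/w1c.png

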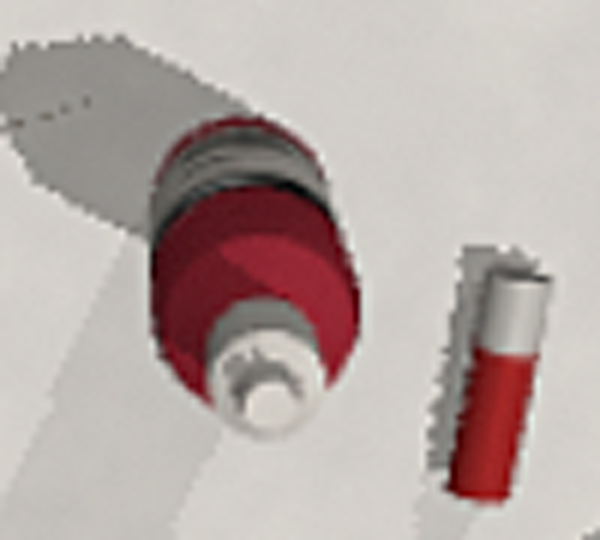

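Run:
```python
from h import *
print('cap',wz(344.5,194.7,.112));e=wz(340.6,149.3,0);T=np.load('w.npz')['T'];c=T[:2,3];v=e[:2]-c;print('base edge',e,'centre',e[:2]+.0185*v/np.linalg.norm(v))
```

```text
cap [ 0.57978125 -0.15363459  0.112     ]
base edge [ 0.57059382 -0.1327013   0.        ] centre [ 0.58449523 -0.14490789]
```

```bash
python3 -m inch '[{"x":0.18,"y":0.1,"z":-0.3,"turn":0.1,"hand":0},{"x":0.18,"y":0.1,"z":-0.5,"turn":0,"hand":0},{"x":0,"y":0,"z":-0.8,"turn":0,"hand":0},{"x":0,"y":0,"z":-0.5,"turn":0,"hand":0},{"x":0,"y":0,"z":-0.2,"turn":0,"hand":0},{"x":0,"y":0,"z":0,"turn":0,"hand":0},{"x":0,"y":0,"z":0,"turn":0,"hand":0}]'
python3 - <<'E'
from h import *
s,d=wrist('pics/w2.png');print(s['time'],s['eef_pos'],np.arctan2(s['eef_rot'][1][0],s['eef_rot'][0][0]))
E
```

```text
time: 3.35
eef_pos: [0.5808, -0.1495, 0.1173]
eef_rot: [[0.865, 0.501, 0.002], [0.501, -0.865, -0.0], [0.001, 0.001, -1.0]]
ft_force: [0.6, 0.0, -0.4]
opening: 0.0853
3.35 [ 0.58081076 -0.14954869  0.11730844] 0.5247770370792947
```

View pics/w2.png

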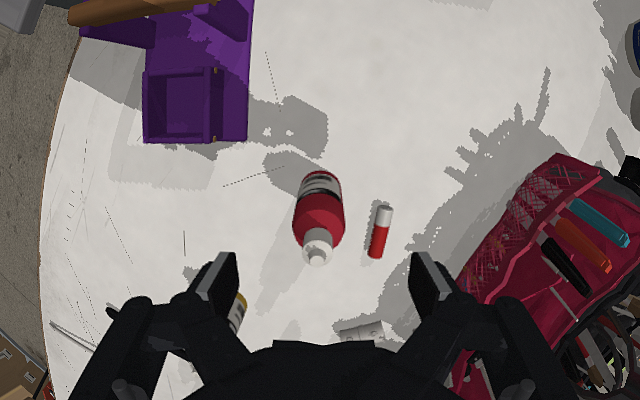

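The bottle stands between the open fingers, with its cap centre at about (316,252).

Run:
```python
from h import *
d=np.load('w.npz');crop(d['img'],270,150,420,280,5,'pics/w2c.png')
s=bot.state()
for p in((316,252),(316,256)):
  c=wz(*p,.112);print(c,np.array(s['eef_rot']).T@(c-s['eef_pos']))
```

```text
[ 0.5779121  -0.15051845  0.112     ] [-0.00298436 -0.00066289  0.00542605]
[ 0.57912613 -0.15265597  0.112     ] [-0.00300488  0.00179525  0.00542957]
```

View pics/w2c.png

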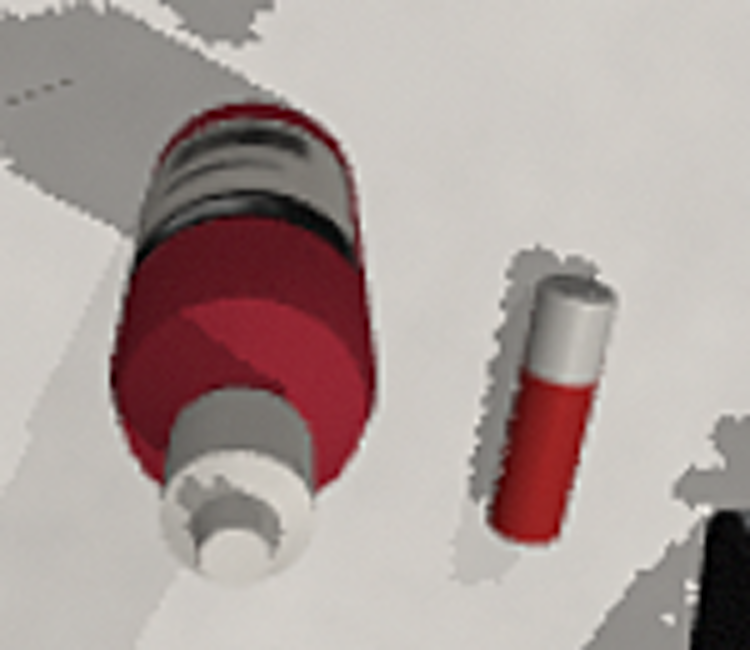

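```bash
python3 -m inch '[{"x":-0.05,"y":-0.02,"z":-0.4,"turn":0,"hand":0},{"x":0,"y":0,"z":-0.6,"turn":0,"hand":0},{"x":0,"y":0,"z":-0.4,"turn":0,"hand":0},{"x":0,"y":0,"z":0,"turn":0,"hand":0},{"x":0,"y":0,"z":0,"turn":0,"hand":1},{"x":0,"y":0,"z":0,"turn":0,"hand":1},{"x":0,"y":0,"z":0,"turn":0,"hand":1},{"x":0,"y":0,"z":0,"turn":0,"hand":1},{"x":0,"y":0,"z":0,"turn":0,"hand":1},{"x":0,"y":0,"z":0,"turn":0,"hand":1}]'
```

```text
time: 4.65
eef_pos: [0.5782, -0.1506, 0.0474]
eef_rot: [[0.865, 0.501, 0.002], [0.501, -0.865, -0.001], [0.001, 0.001, -1.0]]
ft_force: [-0.3, 0.2, 5.7]
opening: 0.0339
```

```bash
python3 -m inch '[{"x":0,"y":0,"z":0,"turn":0,"hand":1},{"x":0,"y":0,"z":0,"turn":0,"hand":1}]'
python3 - <<'E'
from h import *
s,d=wrist('pics/w3.png');print(s['opening'],s['ft_force'])
d=get_image('scene');crop(d['img'],300,130,460,250,5,'pics/s3.png')
E
```

```text
time: 4.9
eef_pos: [0.5782, -0.1506, 0.0475]
eef_rot: [[0.865, 0.501, 0.002], [0.501, -0.865, -0.001], [0.001, 0.001, -1.0]]
ft_force: [-1.1, -0.2, 4.8]
opening: 0.0341
0.03406193063317987 [-1.10787604 -0.18388777  4.8087644 ]
```

View pics/w3.png

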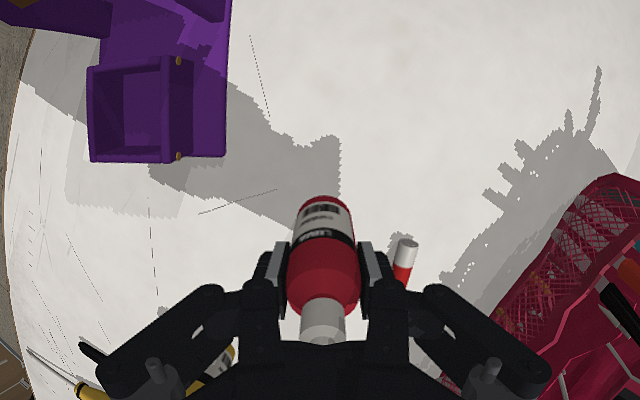

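View pics/s3.png

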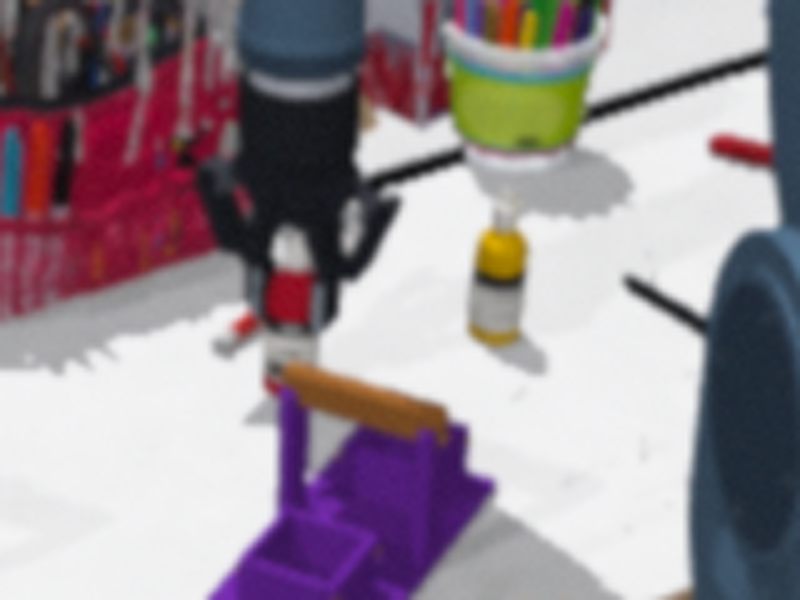

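The bottle is gripped upright between the pads, and yellow and the battery haven't moved. Lifting it now.

```bash
python3 -m inch '[{"x":0,"y":0,"z":0.3,"turn":0,"hand":1},{"x":0,"y":0,"z":0.8,"turn":0,"hand":1},{"x":0,"y":0.1,"z":0.9,"turn":0,"hand":1},{"x":0,"y":0.5,"z":0.7,"turn":0,"hand":1},{"x":0,"y":0.9,"z":0.3,"turn":0,"hand":1},{"x":0,"y":0.9,"z":0,"turn":0,"hand":1},{"x":0,"y":0.8,"z":0,"turn":0,"hand":1},{"x":0,"y":0.4,"z":0,"turn":0,"hand":1},{"x":0,"y":0,"z":0,"turn":0,"hand":1},{"x":0,"y":0,"z":0,"turn":0,"hand":1}]'
python3 - <<'E'
from h import *
s,d=wrist('pics/w4.png');print(s['time'],s['eef_pos'],s['opening'],s['ft_force'])
d=get_image('scene');crop(d['img'],200,100,400,250,4,'pics/s4.png')
E
```

```text
time: 6.25
eef_pos: [0.5776, 0.0271, 0.1962]
eef_rot: [[0.867, 0.499, -0.0], [0.499, -0.867, -0.002], [-0.001, 0.001, -1.0]]
ft_force: [-0.2, -0.1, -0.5]
opening: 0.0337
6.25 [0.57756419 0.02711036 0.19616583] 0.033669828981876905 [-0.21040885 -0.09933686 -0.47221933]
```

View pics/w4.png

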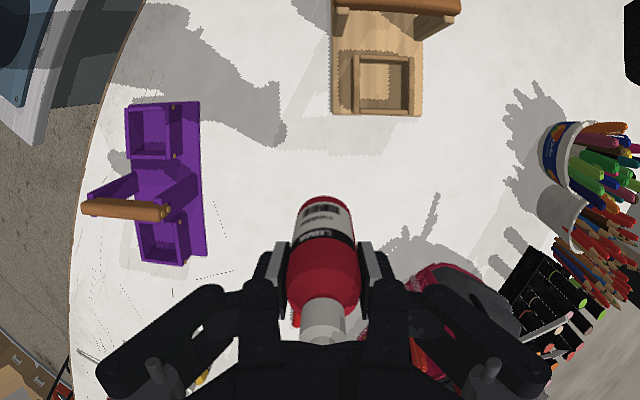

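View pics/s4.png

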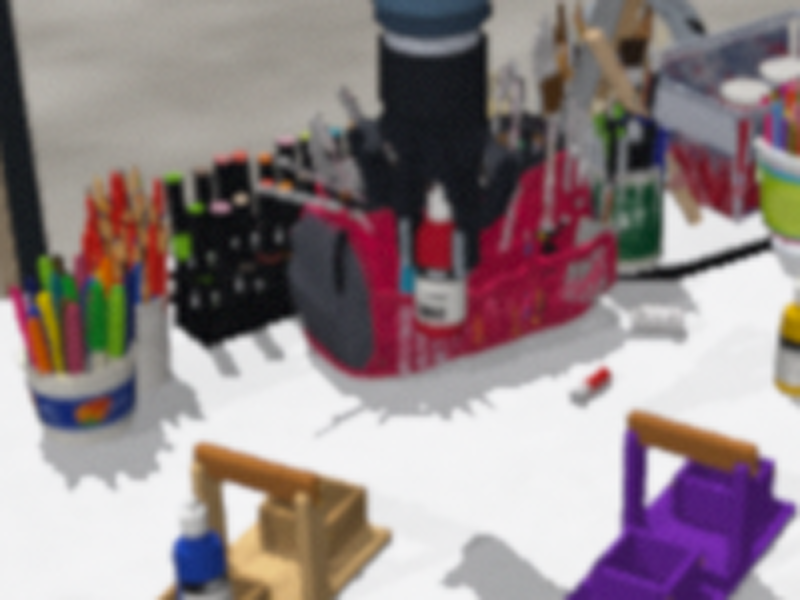

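The bottle hangs upright in the gripper. The free pocket is at about (382,82) in the wrist view.

Run:
```python
from h import *
d=np.load('w.npz');crop(d['img'],310,0,480,130,4.6,'pics/w4c.png')
```

```text
(no output)
```

View pics/w4c.png

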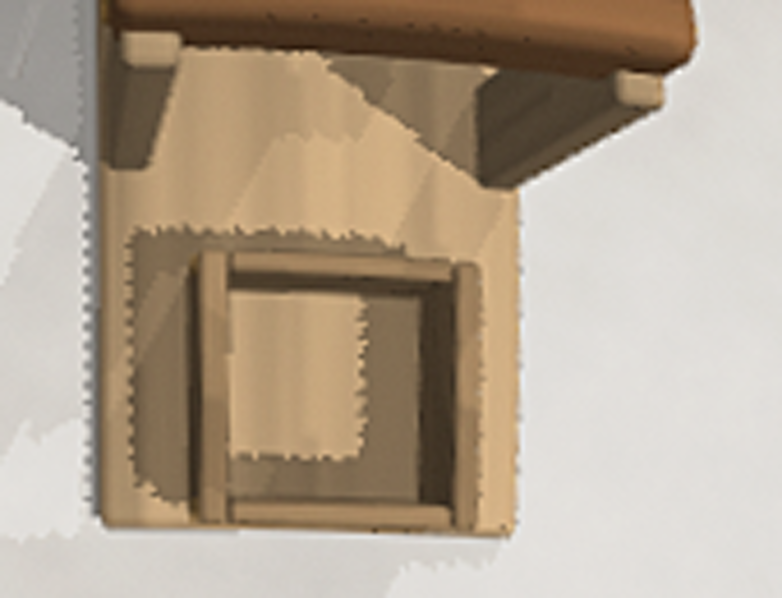

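Run:
```python
from h import *
g=lambda u,v,z:wz(310+u/4.6,v/4.6,z)
R=[g(*c,.042) for c in((200,251),(478,264),(473,527),(198,522))]
print('rim centre',sum(R)/4,[np.linalg.norm(R[i]-R[i-1]).round(4) for i in range(4)])
x=(R[1]+R[2]-R[0]-R[3]);print('yaw',np.arctan2(x[1],x[0]))
B=[g(104,522,.008),g(512,537,.008)];b=B[1]-B[0];print('base',np.linalg.norm(b),np.arctan2(b[1],b[0]))
ps=[g(104,u,.008) for u in(522,)]
m=sum(B)/2; th=np.arctan2(b[1],b[0]);print('pocket from edge',m+.032*np.array([-np.sin(th),np.cos(th),0]))
e1=g(515,200,.008);print('long edge dir', e1, np.arctan2(*(e1-B[1])[[1,0]])-np.pi/2)
```

```text
rim centre [0.58031231 0.13904994 0.042     ] [np.float64(0.0568), np.float64(0.0587), np.float64(0.0565), np.float64(0.0588)]
yaw 0.53786647995013
base 0.09699567380632107 0.5181672495032966
pocket from edge [0.58048075 0.14058103 0.008     ]
long edge dir [0.597039   0.20698033 0.008     ] 0.5332171452471339
```

Run:
```python
from h import *
s=bot.state();R=np.array(s['eef_rot']);z=s['eef_pos'][2]-.0475
T=np.load('w.npz')['T']
for u,v in((326,197),(296,225),(357,225)):
  print(R.T@(wz(u,v,z)-s['eef_pos']))
print(R.T@(wz(323,320,z+.112)-s['eef_pos']))
d=np.load('w.npz');crop(d['img'],270,180,380,350,3.5,'pics/w4d.png')
```

```text
[ 0.00259308 -0.01788551  0.04748384]
[-0.01727358  0.00174292  0.0475162 ]
[0.02335939 0.00167739 0.04748131]
[ 0.00073952 -0.01246949 -0.06451042]
```

View pics/w4d.png

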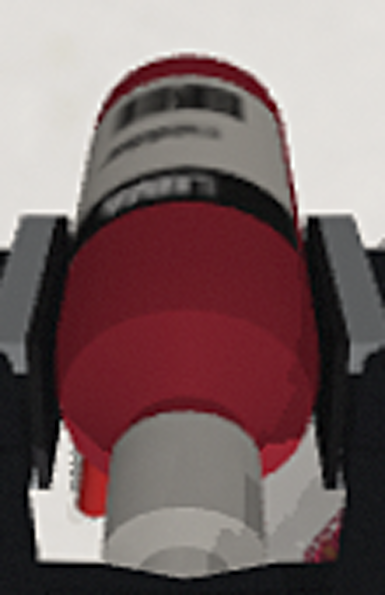

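```bash
python3 -m inch '[{"x":0,"y":0.4,"z":0,"turn":0.05,"hand":1},{"x":0.02,"y":0.7,"z":0,"turn":0,"hand":1},{"x":0,"y":0.7,"z":0,"turn":0,"hand":1},{"x":0,"y":0.35,"z":-0.2,"turn":0,"hand":1},{"x":0,"y":0.1,"z":-0.6,"turn":0,"hand":1},{"x":0,"y":0,"z":-0.6,"turn":0,"hand":1},{"x":0,"y":0,"z":-0.3,"turn":0,"hand":1},{"x":0,"y":0,"z":0,"turn":0,"hand":1},{"x":0,"y":0,"z":0,"turn":0,"hand":1}]'
python3 - <<'E'
from h import *
s,d=wrist('pics/w5.png');print(s['time'],s['eef_pos'],s['opening'],s['ft_force'])
crop(d['img'],220,80,440,280,3,'pics/w5c.png')
d=get_image('scene');crop(d['img'],220,160,320,280,5,'pics/s5.png')
E
```

```text
time: 7.48
eef_pos: [0.5792, 0.1422, 0.1122]
eef_rot: [[0.862, 0.506, 0.001], [0.506, -0.862, 0.0], [0.002, 0.0, -1.0]]
ft_force: [-0.3, -0.1, -0.4]
opening: 0.034
7.475 [0.57918355 0.14221663 0.11223286] 0.03397866608588809 [-0.32332152 -0.13416585 -0.37157372]
```

View pics/w5c.png

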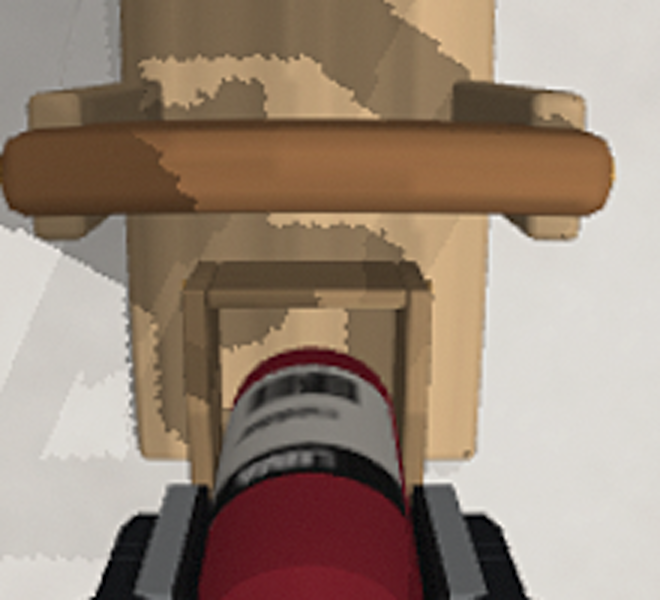

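View pics/s5.png

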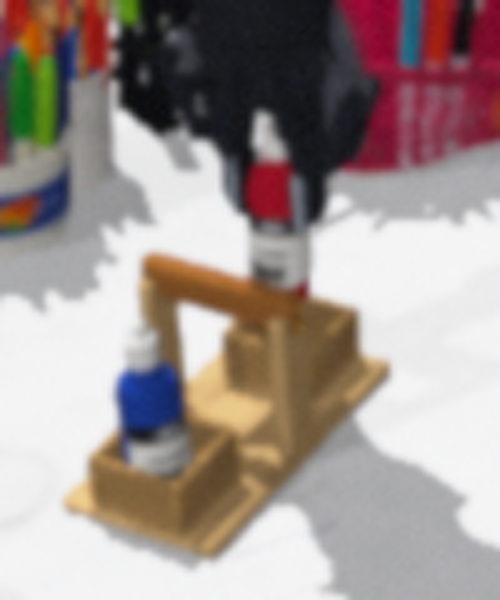

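Run:
```python
from h import *
s=bot.state();R=np.array(s['eef_rot']);p=np.array(s['eef_pos'])
g=lambda u,v,z:R.T@(wz(220+u/3,80+v/3,z)-p)
a,b=g(216,306,.042),g(404,306,.042);print(a,b,'centre',(a+b)/2+[0,.024,0])
o=g(188,289,.042),g(432,289,.042);print('outer',o,(o[0]+o[1])/2+[0,.0293,0])
print('bottle base edge',g(312,350,p[2]-.0475))
# handle bar top edges at .112 height ends
print('bar',g(0,170,.112),g(612,180,.112), g(300,122,.112),g(300,213,.112))
```

```text
[-0.02148756 -0.0219563   0.07040609] [ 0.02309731 -0.02199931  0.07049438] centre [0.00080487 0.00202219 0.07045023]
outer (array([-0.02804973, -0.0261409 ,  0.0703904 ]), array([ 0.02965346, -0.02619868,  0.07050468])) [0.00080186 0.00313021 0.07044754]
bottle base edge [ 0.00123033 -0.01836696  0.04749076]
bar [-0.04844251 -0.06337024  0.00032598] [ 0.04871068 -0.06182858  0.00051943] [-0.0007974  -0.06975664  0.00041627] [-0.00080409 -0.05564124  0.00042531]
```

```bash
python3 -m inch '[{"x":0.02,"y":-0.04,"z":-0.2,"turn":0,"hand":1},{"x":0,"y":0,"z":-0.3,"turn":0,"hand":1},{"x":0,"y":0,"z":-0.3,"turn":0,"hand":1},{"x":0,"y":0,"z":-0.2,"turn":0,"hand":1},{"x":0,"y":0,"z":-0.1,"turn":0,"hand":1},{"x":0,"y":0,"z":0,"turn":0,"hand":1},{"x":0,"y":0,"z":0,"turn":0,"hand":1}]'
python3 - <<'E'
from h import *
s,d=wrist('pics/w6.png');print(s['time'],s['eef_pos'],s['opening'],s['ft_force'])
crop(d['img'],220,80,440,280,3,'pics/w6c.png')
E
```

```text
time: 8.45
eef_pos: [0.5797, 0.1402, 0.0565]
eef_rot: [[0.862, 0.506, 0.001], [0.506, -0.862, 0.0], [0.001, 0.0, -1.0]]
ft_force: [0.0, 0.4, -2.1]
opening: 0.0338
8.45 [0.57966152 0.1402001  0.05646063] 0.03384523453401928 [ 0.00954519  0.38643337 -2.05276416]
```

View pics/w6c.png

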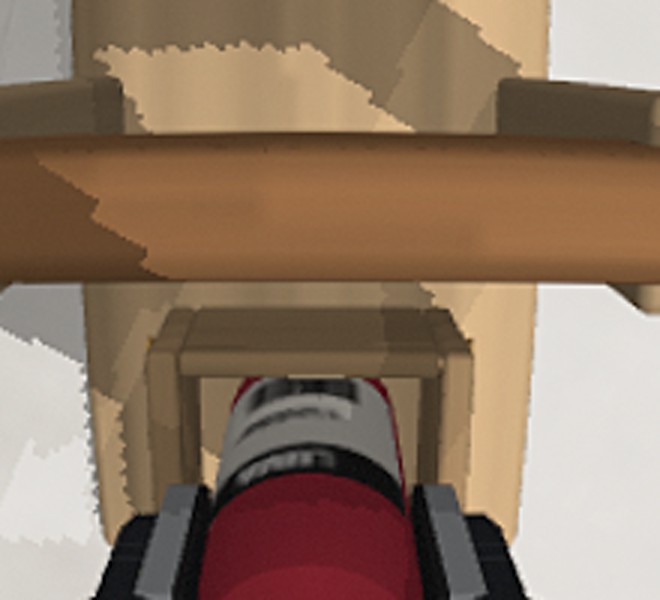

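```bash
python3 -m inch '[{"x":0,"y":0,"z":-0.02,"turn":0,"hand":1},{"x":0,"y":0,"z":0,"turn":0,"hand":1}]'; python3 -m inch '[{"x":0,"y":0,"z":0,"turn":0,"hand":0.5},{"x":0,"y":0,"z":0,"turn":0,"hand":0.3},{"x":0,"y":0,"z":0,"turn":0,"hand":0.1},{"x":0,"y":0,"z":0,"turn":0,"hand":0},{"x":0,"y":0,"z":0,"turn":0,"hand":0},{"x":0,"y":0,"z":0,"turn":0,"hand":0}]'
python3 - <<'E'
from h import *
s,d=wrist('pics/w7.png')
E
```

```text
time: 8.75
eef_pos: [0.5796, 0.1401, 0.0555]
eef_rot: [[0.862, 0.506, 0.0], [0.506, -0.862, 0.0], [0.0, 0.0, -1.0]]
ft_force: [-0.4, -0.8, 0.7]
opening: 0.0338
time: 9.5
eef_pos: [0.5794, 0.14, 0.0553]
eef_rot: [[0.862, 0.506, -0.0], [0.506, -0.862, -0.0], [-0.0, 0.0, -1.0]]
ft_force: [0.1, 0.2, -0.2]
opening: 0.0853
```

View pics/w7.png

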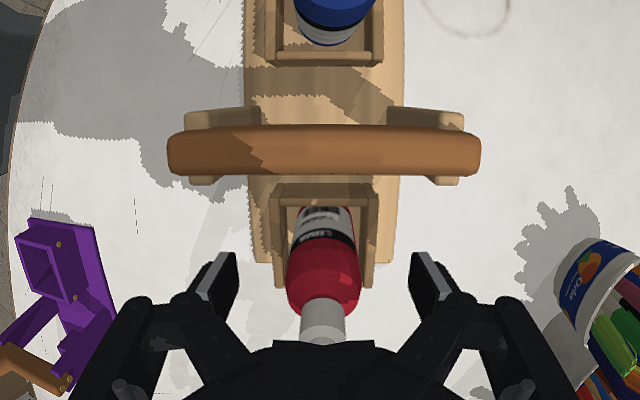

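Red now stands in the pocket with the fingers clear of it. Next I'll retreat upwards, then turn 90° over the handle.

```bash
python3 -m inch '[{"x":0,"y":0,"z":0.3,"turn":0,"hand":0},{"x":0,"y":0,"z":0.7,"turn":0,"hand":0},{"x":0,"y":0,"z":0.9,"turn":0,"hand":0},{"x":0,"y":0,"z":0.9,"turn":-0.5,"hand":0},{"x":-0.1,"y":0.2,"z":0.4,"turn":-1,"hand":0},{"x":-0.2,"y":0.3,"z":0,"turn":-1,"hand":0},{"x":-0.2,"y":0.3,"z":0,"turn":-1,"hand":0},{"x":-0.1,"y":0.2,"z":0,"turn":-1,"hand":0.2},{"x":-0.05,"y":0.1,"z":0,"turn":-1,"hand":0.4},{"x":0,"y":0,"z":0,"turn":-1,"hand":0.5}]'; python3 -m inch '[{"x":0,"y":0,"z":0,"turn":-1,"hand":0.5},{"x":0,"y":0,"z":0,"turn":-1,"hand":0.5},{"x":0,"y":0,"z":0,"turn":-1,"hand":0.5},{"x":0,"y":0,"z":0,"turn":-1,"hand":0.5},{"x":0,"y":0,"z":0,"turn":-1,"hand":0.5},{"x":0,"y":0,"z":0,"turn":-1,"hand":0.5},{"x":0,"y":0,"z":0,"turn":-0.6,"hand":0.5},{"x":0,"y":0,"z":0,"turn":0,"hand":0.5},{"x":0,"y":0,"z":0,"turn":0,"hand":0.5}]';  python3 - <<'E'
from h import *
s,d=wrist('pics/w8.png');print(s['eef_pos'],np.arctan2(s['eef_rot'][1][0],s['eef_rot'][0][0]),s['joints'])
E
```

```text
time: 10.8
eef_pos: [0.5466, 0.196, 0.2165]
eef_rot: [[0.969, -0.249, 0.001], [-0.249, -0.969, 0.001], [0.001, -0.001, -1.0]]
ft_force: [-0.2, 0.3, -0.0]
opening: 0.0426
time: 11.92
eef_pos: [0.5469, 0.1952, 0.2158]
eef_rot: [[0.507, -0.862, 0.0], [-0.862, -0.507, 0.0], [-0.0, -0.001, -1.0]]
ft_force: [0.4, 0.1, -0.6]
opening: 0.0427
[0.54692379 0.19522243 0.21579843] -1.0393041655647508 [-0.22392682  0.44993281 -0.25967707  1.7309417   0.13493899  0.97764991
 -1.57373735]
```

View pics/w8.png

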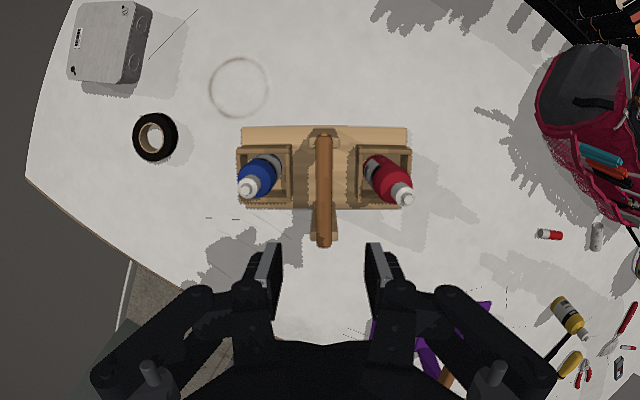

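Run:
```python
from h import *
d=np.load('w.npz');crop(d['img'],230,110,420,260,4,'pics/w8c.png')
```

```text
(no output)
```

View pics/w8c.png

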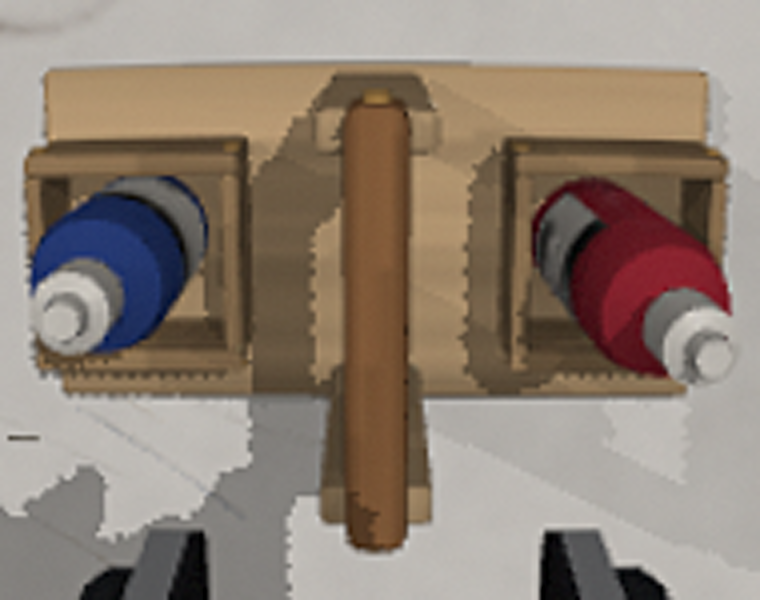

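Run:
```python
from h import *
s=bot.state();R=np.array(s['eef_rot']);p=np.array(s['eef_pos'])
g=lambda u,v,z:R.T@(wz(230+u/4,110+v/4,z)-p)
a,b=g(378,100,.110),g(377,545,.110);print('bar far,near',a,b,'mid',(a+b)/2,'ang',(b-a)[0]/(b-a)[1])
print('at mid', g(347,320,.11),g(408,320,.11))
print('caps',g(70,312,.118),g(703,345,.120))
for x in [(a+b)/2]: print(p+R@x)
B=[g(47,70,.008),g(707,72,.008)];print('base',B)
```

```text
bar far,near [ 0.00061748 -0.05155359  0.1057117 ] [0.00069792 0.0467022  0.10566892] mid [ 0.0006577  -0.0024257   0.10569031] ang 0.0008186841452667653
at mid [-0.00571938 -0.00561859  0.10569243] [ 0.00700564 -0.00564098  0.10569099]
caps [-0.06257009 -0.00972663  0.09770072] [ 0.06779361 -0.00347065  0.09568309]
[0.549393  0.1958774 0.11     ]
base [array([-0.09396528, -0.05047244,  0.20772206]), array([ 0.0958364 , -0.05032955,  0.2077003 ])]
```

```bash
python3 -m inch '[{"x":0.02,"y":0.02,"z":-0.3,"turn":0,"hand":0.5},{"x":0,"y":0,"z":-0.6,"turn":0,"hand":0.5},{"x":0,"y":0,"z":-0.6,"turn":0,"hand":0.5},{"x":0,"y":0,"z":-0.5,"turn":0,"hand":0.5},{"x":0,"y":0,"z":-0.4,"turn":0,"hand":0.5},{"x":0,"y":0,"z":-0.25,"turn":0,"hand":0.5},{"x":0,"y":0,"z":0,"turn":0,"hand":0.5},{"x":0,"y":0,"z":0,"turn":0,"hand":0.5}]';  python3 - <<'E'
from h import *
s,d=wrist('pics/w9.png')
E
```

```text
time: 12.98
eef_pos: [0.5484, 0.1963, 0.0833]
eef_rot: [[0.505, -0.863, 0.001], [-0.863, -0.505, 0.0], [0.0, -0.001, -1.0]]
ft_force: [-0.0, 0.5, 0.6]
opening: 0.0426
```

View pics/w9.png

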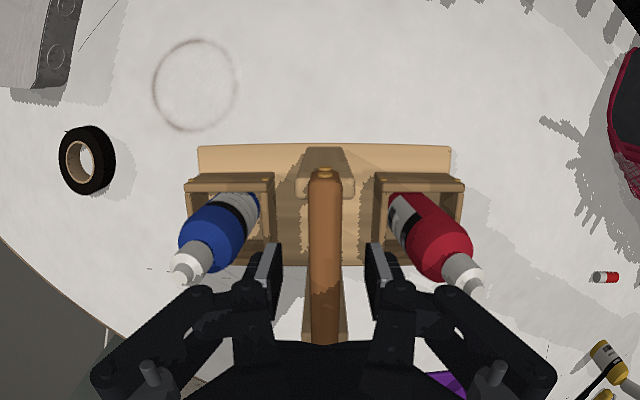

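The fingers straddle the bar, clear of both bottles, so I'll close on it.

```bash
python3 -m inch '[{"x":0,"y":0,"z":0,"turn":0,"hand":0.65},{"x":0,"y":0,"z":0,"turn":0,"hand":0.75},{"x":0,"y":0,"z":0,"turn":0,"hand":0.85},{"x":0,"y":0,"z":0,"turn":0,"hand":1},{"x":0,"y":0,"z":0,"turn":0,"hand":1},{"x":0,"y":0,"z":0,"turn":0,"hand":1},{"x":0,"y":0,"z":0,"turn":0,"hand":1},{"x":0,"y":0,"z":0,"turn":0,"hand":1}]'; python3 -m inch '[{"x":0,"y":0,"z":0.05,"turn":0,"hand":1},{"x":0,"y":0,"z":0.1,"turn":0,"hand":1},{"x":0,"y":0,"z":0.15,"turn":0,"hand":1},{"x":0,"y":0,"z":0.1,"turn":0,"hand":1},{"x":0,"y":0,"z":0,"turn":0,"hand":1},{"x":0,"y":0,"z":0,"turn":0,"hand":1}]';  python3 - <<'E'
from h import *
s,d=wrist('pics/w10.png')
d=get_image('scene');crop(d['img'],200,150,340,280,5,'pics/s10.png')
E
```

```text
time: 14.02
eef_pos: [0.5482, 0.196, 0.0833]
eef_rot: [[0.505, -0.863, 0.001], [-0.863, -0.505, -0.0], [0.0, -0.0, -1.0]]
ft_force: [-1.6, -1.6, 5.8]
opening: 0.0131
time: 14.78
eef_pos: [0.5478, 0.196, 0.1027]
eef_rot: [[0.505, -0.863, -0.0], [-0.863, -0.505, -0.0], [-0.0, 0.0, -1.0]]
ft_force: [-0.6, -0.3, -4.6]
opening: 0.0132
```

View pics/w10.png

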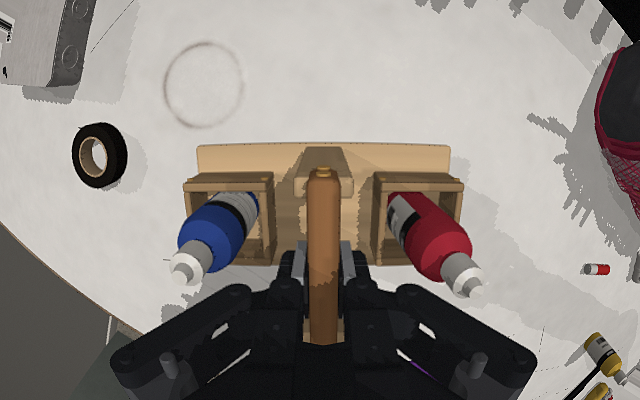

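View pics/s10.png

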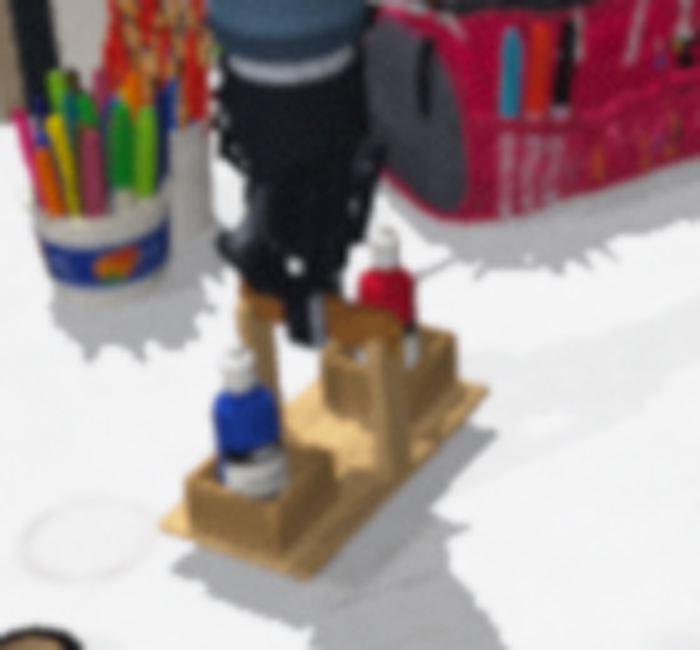

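It's 2 cm up, level, and the force matches about 0.5 kg. Raising it to 10 cm.

```bash
python3 -m inch '[{"x":0,"y":0,"z":0.1,"turn":0,"hand":1},{"x":0,"y":0,"z":0.25,"turn":0,"hand":1},{"x":0,"y":0,"z":0.35,"turn":0,"hand":1},{"x":0,"y":0,"z":0.35,"turn":0,"hand":1},{"x":0,"y":0,"z":0.3,"turn":0,"hand":1},{"x":0,"y":0,"z":0.2,"turn":0,"hand":1},{"x":0,"y":0,"z":0.05,"turn":0,"hand":1},{"x":0,"y":0,"z":0,"turn":0,"hand":1},{"x":0,"y":0,"z":0,"turn":0,"hand":1},{"x":0,"y":0,"z":0,"turn":0,"hand":1}]'; python3 -m inch '[{"x":0,"y":0,"z":0,"turn":0,"hand":1},{"x":0,"y":0,"z":0,"turn":0,"hand":1},{"x":0,"y":0,"z":0,"turn":0,"hand":1},{"x":0,"y":0,"z":0,"turn":0,"hand":1}]';  python3 - <<'E'
from h import *
s,d=wrist('pics/w11.png')
print(abs(np.array(s['qvel'])).max(),s['moment'])
d=get_image('scene');crop(d['img'],200,120,420,280,3.6,'pics/s11.png')
d=get_image('top');cv2.imwrite('pics/t11.png',d['img'][:,:,::-1])
E
```

```text
time: 16.12
eef_pos: [0.5476, 0.1959, 0.1823]
eef_rot: [[0.505, -0.863, -0.001], [-0.863, -0.505, -0.0], [-0.0, 0.001, -1.0]]
ft_force: [-0.2, -0.6, -4.3]
opening: 0.0129
time: 16.62
eef_pos: [0.5479, 0.1961, 0.1828]
eef_rot: [[0.505, -0.863, -0.0], [-0.863, -0.505, -0.0], [0.0, 0.0, -1.0]]
ft_force: [-0.0, -0.3, -4.3]
opening: 0.013
0.0009263937052157412 [-0.05407606 -0.00804216  0.00370016]
```

View pics/w11.png

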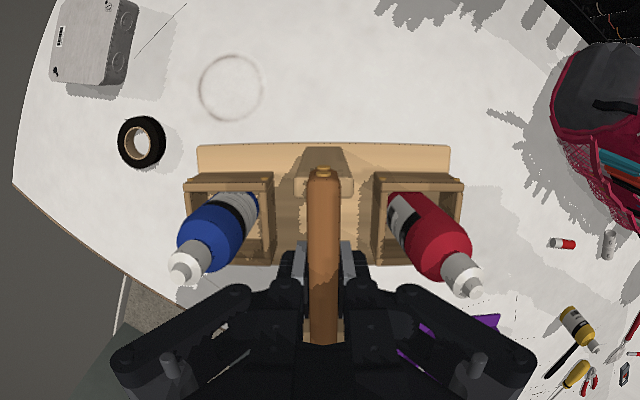

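View pics/s11.png

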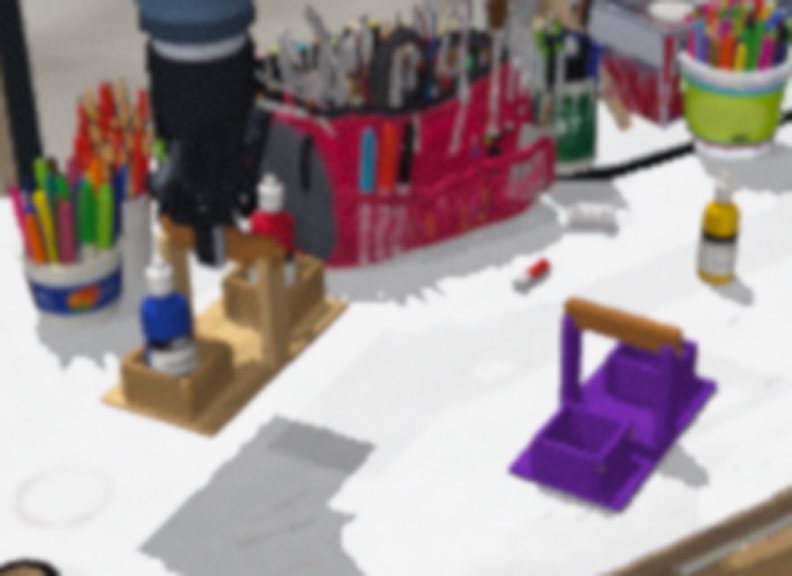

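View pics/t11.png

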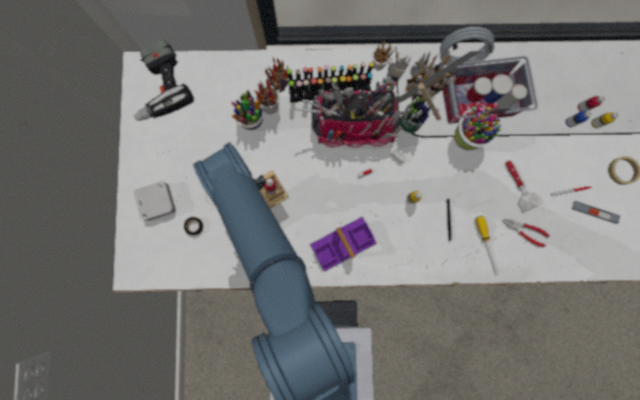

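The carrier is 9.95 cm up, still and level. In the wrist image it sits exactly where it did at the start of the lift. Both bottles are standing in their pockets, and yellow (415,197), the battery, tape and pen are where they were.

```bash
python3 -c "
from plant import close_job;print(close_job())"
```

```text
the job is handed in; nothing more can be done
None
```

The job is done and handed in at about 17 s of the 53 s allowed. The red bottle stands in the free pocket of the wooden carrier beside the blue one. The arm is holding the carrier by its bar, about 10 cm above the worktop.

- **Height and level:** the gripper rose 99.5 mm from where it gripped the bar. The wrist picture showed no tilt or slip during the lift, and joint speeds were about 0.
- **Grip and load:** the fingers were 13 mm apart on the nominally 14 mm bar. The force was 4.3 N (about 0.44 kg), a little under the roughly 0.49 kg I'd expect for the carrier and two bottles.
- **Other objects:** both bottles stood in their pockets. The yellow bottle, tape, pen, battery, coupling and purple carrier were all in their original places.
- **What disagreed or failed:**
  - The first scene-camera reading of the red cap was 13 mm off the top view; the wrist camera agreed with the top view to within 4 mm, so I used the wrist camera.
  - The opening on the red bottle read 34 mm against its nominal 37 mm, but the grip held.
  - One early move call was refused for a missing key, and nothing moved.

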